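Clamp the salt shaker for refilling

TASK

Stand the salt shaker upright in the V nest of the wooden refill clamp, while the clamp's jaw is still held back. Then turn the black cam knob clockwise until you feel the sprung jaw drop into the cam's notch and grip the shaker, stop there without forcing the knob on, and let go. Leave the two spice jars where they stand.

Things in the scene. Friction and masses are not known exactly. Their poses are not given: they have to be found in the camera images.
- shaker: Salt shaker, loose, about 0.1 kg: glass body 44 mm across at its widest, about 40 mm low down, with a grey cap 34 mm across that spans 66 to 90 mm above the foot; 90 mm tall. It stands upright (it may lean by 0.05 rad) in one of three places, the two spice jars in the others. Origin: centre of its underside; z up.
- spice_a: Bystander: loose spice jar with a red cap, 45 mm across, 106 mm tall. Origin: centre of its underside.
- spice_b: Bystander: loose spice jar with a dark cap, 44 mm across, 105 mm tall. Origin: centre of its underside.
- clamp: Refill clamp, fixed to the island, place and yaw (within 0.35 rad) differ per start: light wooden base 84 mm (x) by 218 mm (y, -100 to +118 mm), 14 mm high. At its -y end two wooden blocks (tops 32 mm above the island) form a V open to +y; facing it the sprung jaw; at its +y end the black cam knob. Origin: on the island, under the base; z up.
- nest (a point): On the base's top, 14 mm above the island, 50 mm to -y of the clamp's origin; axes as the clamp's. The shaker's foot centre is here when it is pressed home into the V (a shallow V, each wall leaning 12 degrees). With the jaw held back the shaker has about 5 mm of play toward +y: 2 mm to +y of this point is the middle of the space.
- knob (a joint): Angle (rad) of the cam knob, growing clockwise seen from above; within 0.05 of 0 at the start; it stays where it is left. At 0 the bar lies along the clamp's y. The notch arrives under the jaw's follower pin at a knob angle that differs per start, anywhere from 0.25 to 1.2, and cannot be seen.
- knob_grip (a point): On the knob's axis, 55 mm to +y of the clamp's origin, 70 mm above the island: where to grip the bar from above. Turns with the knob; its y lies along the bar. The bar is 14 mm thick, 52 mm long, 51 to 81 mm above the island, on a neck and a round skirt 66 mm across (top 39.5 mm above the island) that hides the cam (radius 26 mm).
- knob_top (a point): Middle of the bar's top. Turning torque: about 0.14 N m while the pin rides the rim; as the pin slides down into the notch, over 0.25 rad, it falls to zero or pulls on by up to 0.15 (let go here, the knob runs in by itself), then is about 0.02; about 0.05 rad further the pin meets the notch's solid far wall and it climbs. Pin and cam may bear at most 20 N on each other (0.5 N m).
- jaw: The sprung jaw: aluminium block with a rubber face toward the V, 40 mm wide, 16 to 34 mm above the island, on a slide plate. Its origin and axes are the clamp's while the cam holds it back; it moves to the clamp's -y, by about 5 mm when it grips the shaker (7 mm if empty). The spring pushes with 8 to 9 N and presses the jaw's follower pin on the cam.

How it is judged:
On the way:
1. the shaker stands upright in the nest while the jaw is still held back (horizontal distance between shaker and nest below 0.01 m and z of shaker in the frame of nest below 0.004 m and angle between shaker's own z axis and vertical below 0.15 rad and y of jaw in the frame of clamp above -0.002 m), for 0.2 s.
At the end, for the whole second after the job is handed in: The shaker stands upright on the clamp's base, pressed home in the V (within 6 mm), at rest; the jaw has dropped in (moved over 3 mm from where the cam held it) and grips the shaker with over 2 N; all is let go (horizontal distance between shaker and nest below 0.006 m and z of shaker in the frame of nest below 0.004 m and angle between shaker's own z axis and vertical below 0.15 rad and y of jaw in the frame of clamp below -0.003 m and contact force between jaw and shaker above 2 N and linear speed of shaker below 0.02 m/s); the robot touches nothing.
It fails at once if the knob is forced on, so that the jaw's follower pin and the cam bear on each other with more than 20 N (contact force between pin_ball and anything else above 20 N).
It fails at once if the shaker is tipped over or dropped on its side (angle between shaker's own z axis and vertical above 0.6 rad).
It fails at once if a spice jar is pushed more than 3 cm or tipped (distance of any of spice_a, spice_b from where it was at the start of the episode above 0.03 m or angle between any of spice_a, spice_b's own z axis and vertical above 0.5 rad).
It also fails if it takes over 67 s, if anything falls off the work surface, if the arm or the gripper's body presses on something with over 40 N, if the wrist force passes 120 N, or if a joint passes its speed limit or range.

ROBOT

A 7-joint arm with a two-finger parallel gripper is mounted at the origin on a cart in front of the work surface, level with it; the furniture and walls round the work are solid. World frame = base frame: x ahead of the robot, y to its left, z up, the work surface at z = 0. Lengths are in m, angles in rad, forces in N, time in s.
With the tool pointing down it reaches from about 0.425 to 0.95 m from the base axis. Payload 4.7 kg.
Tool frame: the origin (TCP) lies on the centre line of the jaws, within the pads' length; the fingertips stand 14 mm ahead of it and the grasp point (between the pads) lies 5 mm behind it; z points along the fingers, y is the line along which they close (so a half turn about z gives the same grasp; the last joint's range is limited). The gripper opens to 87 mm and grips with 3 to 60 N. Pads are 19 mm wide; open, the fingers measure 117 mm over their backs; the gripper's body (75 mm by 190 mm) begins 51 mm behind the grasp point.
Start: joints at [1.205, 0.469, -0.049, 1.532, 0.024, 1.141, -0.082], TCP at [0.223, -0.637, 0.237] pointing down, gripper open.
Joint ranges: [-2.59, 2.59], [-0.33, 1.99], [-1.39, 1.29], [0.1, 2.45], [-1.04, 4.18], [0.21, 1.99], [-2.66, 2.66]. Speed limits (rad/s): [2.57, 2.57, 3.14, 3.14, 3.14, 3.14, 3.14].

INTERFACE

Orientations are given as a unit quaternion [x, y, z, w].
In Python, from plant import status, read_camera, camera_params, job, finder gives the robot as it stands.
- The arm moves only by the tool drive_tool, never from a script. Its argument "commands" is a list of rows, each a list of 5 numbers: the shift along the world's x, y, z in mm, then the turn about the world's z in degrees, then the closure, from -1 (fully open) to 1 (shut). A call has 1 to 12 rows; each row shifts and turns the commanded pose from where the row before left it; what a row does not reach is not made up. A row lasts 1/12 s, in which the tool goes at most 41.7 mm and 7.16 degrees, less where a joint would pass 70% of its speed; a pose out of reach is approached as far as the arm can. A call with a gripper value outside its range is refused whole. The fingers move at their own pace and stop on an object; "squeeze" is the grip in N (left out, the last holds). Time passes only in rows, so rows that do not move let the fingers close. It gives the time, the measured TCP pose, the force, the opening and the grip force at its end, in the units of the state.
- status.state(): the state, without advancing time (a new reading comes with each control period).
- read_camera(name): name is "scene" or "top"; returns the picture (400x640x3 uint8, red, green, blue); there is no depth.
- camera_params(name): a dict with "K" (3x3 intrinsics, pixels), "origin" and "attitude" of the camera in the world. Camera axes: x right, y down, z forward; pixel columns grow to the right and rows downward; lengths in m; the calibration is good to about 2 mm. A picture is of the moment at which its call begins. camera_params takes no time and is no camera call.
- job.close_job(): hands the job in; it is judged then, once.
Trained networks look in the newest picture that a camera, given by its name, has taken for a name from the list of things; names that differ only in an ending like _2 or _b are one class to them, and where a whole thing is asked for, a point or a joint stands for the part that bears it (a point fixed in the world has none). Each returns a list of dicts, best first, with "confidence" (0 to 1); they miss things now and then, are a little off and sometimes report something else, mostly with a low value. They report only what shows in the picture. A call takes as long as a camera call.
- finder.trace(thing, camera): "region" (400x640 bool, what is visible of it) and "location" ([column, row] in pixels, amid what is visible of it).
The state is a dict: "clock": time; "qpos": joint angles; "joint_velocities": joint speeds; "effort": joint torques, N m; "tcp_pos": TCP position; "eef_rot": TCP orientation; "wrist_force": force on the tool from outside, world axes, zero at the start; "wrist_torque": the same for the moment, N m; "width": opening from 0.0 (shut) to 1.0 (fully open); "grasp_force": force on a finger pad.
Only numpy, scipy, OpenCV 4.12 (cv2) and the standard library are available. Lean on these libraries where they do the work, as an engineer would, in place of code of your own. Each camera call takes 0.05 s, during which the arm holds its last target. There are 200 camera calls.

## Working session

There is one attempt and no reset: what is moved stays moved. The work goes in short steps, Python scripts to look and compute and a tool call to move; the robot and the scene stay as the last step left them, time stands still between calls to the robot, and variables do not carry over. Pictures are saved under pics/ and viewed, at most 10 in all, crops included, and the job is handed in when it is done.

Besides the shell and the picture viewer there is one more tool, called after ">>>" by a JSON object that holds its "name" and its "arguments". drive_tool: Moves the arm, as the interface text tells. Its arguments: {"type":"object","properties":{"commands":{"type":"array"},"squeeze":{"type":"number"}},"required":["commands"]}

```bash
mkdir -p pics; ls; python3 - <<'E'
from plant import status, read_camera, camera_params, finder
import cv2,numpy as np
for c in ("scene","top"):
    im=read_camera(c); cv2.imwrite(f"pics/{c}0.png",im[:,:,::-1])
    p=camera_params(c); print(c,{k:np.round(v,4).tolist() for k,v in p.items()})
    for t in ("shaker","spice_a","clamp","knob","jaw"):
        for d in finder.trace(t,c)[:3]:
            ys,xs=np.nonzero(d["region"]); print(t,round(d["confidence"],2),np.round(d["location"],1),xs.min(),xs.max(),ys.min(),ys.max(),len(xs))
s=status.state(); print({k:np.round(v,3).tolist() for k,v in s.items()})
E
```

```text
pics
scene {'K': [[394.195, 0.0, 317.3818], [0.0, 394.195, 202.6274], [0.0, 0.0, 1.0]], 'origin': [-0.0294, -0.5324, 0.6195], 'attitude': [0.8144, -0.3657, 0.1828, -0.4117]}
shaker 0.61 [390.5 233. ] 380 398 212 248 579
spice_a 0.88 [326.2 237.9] 314 335 213 262 975
spice_a 0.84 [404.1 286.2] 393 422 257 309 1205
clamp 0.69 [264.7 193.6] 238 299 157 219 1792
knob 0.88 [260.5 173.9] 248 271 157 183 389
jaw 0.53 [268.6 188.9] 257 278 182 196 196
jaw 0.25 [256.1 173.4] 248 270 158 184 375
top {'K': [[397.2856, 0.0, 320.9729], [0.0, 397.2856, 199.853], [0.0, 0.0, 1.0]], 'origin': [0.3262, -0.0297, 1.0267], 'attitude': [-0.7036, 0.7045, -0.0659, 0.0651]}
shaker 0.83 [385.2 176.2] 378 396 164 184 293
spice_a 0.73 [436.6 221.2] 423 453 208 230 516
spice_a 0.71 [354.  220.4] 345 366 211 232 367
clamp 0.85 [247.6 195.4] 206 291 168 219 2583
knob 0.82 [231.3 186.4] 216 241 175 198 503
jaw 0.91 [250.6 195.3] 239 261 185 203 306
{'clock': 0.6, 'qpos': [1.205, 0.469, -0.049, 1.533, 0.024, 1.141, -0.082], 'joint_velocities': [0.0, -0.001, -0.0, -0.0, 0.0, 0.001, -0.002], 'effort': [-0.0, -50.753, -0.081, -23.634, -0.061, 0.031, 0.0], 'tcp_pos': [0.223, -0.637, 0.237], 'eef_rot': [0.986, 0.168, 0.0, 0.0], 'wrist_force': [-0.102, -0.251, 1.194], 'wrist_torque': [0.02, 0.02, -0.042], 'grasp_force': 0.0, 'width': 1.0}
```

```bash
python3 - <<'E'
import cv2,numpy as np
a=cv2.imread("pics/top0.png")[150:250,195:465]; b=cv2.imread("pics/scene0.png")[140:320,220:460]
a=cv2.resize(a,(783,290),interpolation=cv2.INTER_CUBIC); b=cv2.resize(b,(400,300),interpolation=cv2.INTER_CUBIC)
c=cv2.copyMakeBorder(b,0,0,0,383,cv2.BORDER_CONSTANT)
cv2.imwrite("pics/c0.png",np.vstack([a,c]))
E
```

```text
(no output)
```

View pics/c0.png

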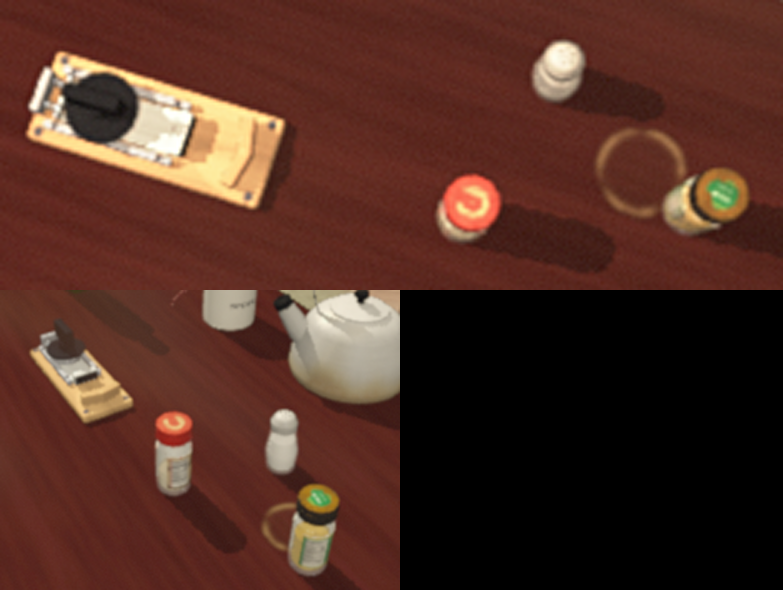

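```bash
cat > h.py <<'E'
import numpy as np, cv2
from scipy.spatial.transform import Rotation as R
from scipy.optimize import least_squares
from plant import status, read_camera, camera_params, finder
P={c:camera_params(c) for c in("scene","top")}
def proj(c,X):
    p=P[c]; v=(np.asarray(X,float)-p["origin"])@R.from_quat(p["attitude"]).as_matrix(); q=v@np.asarray(p["K"]).T
    return q[:,:2]/q[:,2:]
def rev(prof,x,y,z0=0):
    t=np.linspace(0,2*np.pi,40)
    return np.array([[x+r*np.cos(a),y+r*np.sin(a),z0+z] for r,z in prof for a in t])
SH=[(.020,0),(.022,.05),(.020,.06),(.017,.066),(.017,.085),(.010,.090)]
JA=[(.0225,0),(.0225,.106)]
def bb(u): return np.r_[u.min(0),u.max(0)]
def fit(prof,boxes,x0,z0=0):
    f=lambda p:np.concatenate([bb(proj(c,rev(prof,*p,z0)))-b for c,b in boxes.items()])
    s=least_squares(f,x0,loss="soft_l1",x_scale=.01); return s.x,f(s.x)
def clampT(x,y,a,pts):
    return np.asarray(pts)@R.from_euler("z",a).as_matrix().T+[x,y,0]
E
python3 - <<'E'
from h import *
np.set_printoptions(precision=4,suppress=True)
def box(t,c,i=0):
    d=finder.trace(t,c)[i]; ys,xs=np.nonzero(d["region"]); return np.array([xs.min(),ys.min(),xs.max()+1,ys.max()+1])
b=lambda *a:np.array(a,float)
print("shaker",fit(SH,{"top":b(378,164,397,185),"scene":b(380,212,399,249)},[.4,-.2]))
print("red",fit(JA,{"top":b(345,211,367,233),"scene":b(314,213,336,263)},[.3,-.1]))
print("dark",fit(JA,{"top":b(423,208,454,231),"scene":b(393,257,423,310)},[.3,-.3]))
# clamp
C=np.array([(62,53),(284,122),(262,208),(30,133)])/2.9+[195,150]
M=[(.042,.118,.014),(.042,-.100,.014),(-.042,-.100,.014),(-.042,.118,.014)]
best=None
for a0 in (-.3,0,.3,):
    s=least_squares(lambda p:(proj("top",clampT(*p,M))-C).ravel(),[.35,.15,a0],x_scale=.01)
    print("clamp",s.x,s.cost,s.fun)
p=s.x
pts=clampT(*p,[(0,-.05,.014),(0,-.048,.014),(0,.055,.081),(0,0.03,.081),(0,.08,.081)]); print(pts,proj("top",pts),(proj("top",pts)-[195,150])*2.9)
print((proj("scene",clampT(*p,M))-[220,140])*5/3)
E
```

```text
shaker (array([ 0.5785, -0.202 ]), array([-0.1647, -1.3091,  0.8567,  0.0278, -1.8895, -0.6394,  0.0768,
        2.0073]))
red (array([ 0.4543, -0.1174]), array([ 0.6394, -1.9218,  0.6851, -0.1778, -0.6991, -0.3902, -1.0398,
        0.4663]))
dark (array([ 0.4588, -0.3198]), array([ 0.3812, -0.9186,  0.1236, -0.0131, -1.5016, -1.0046,  0.1721,
        2.4366]))
clamp [ 0.5284  0.1456 -0.3073] 3.626973724968335 [-0.3224 -1.123   1.7594 -0.5002 -0.8914  0.3989 -0.5346  1.1418]
clamp [ 0.5284  0.1456 -0.3073] 3.6269737249683494 [-0.3224 -1.123   1.7594 -0.5002 -0.8914  0.3989 -0.5346  1.1418]
clamp [ 0.5284  0.1456 -0.3073] 3.6269737249689933 [-0.3224 -1.123   1.7594 -0.5002 -0.8914  0.3989 -0.5346  1.1418]
[[0.5133 0.0979 0.014 ]
 [0.5139 0.0998 0.014 ]
 [0.5451 0.198  0.081 ]
 [0.5375 0.1742 0.081 ]
 [0.5526 0.2218 0.081 ]] [[271.2966 201.0054]
 [270.5662 200.7768]
 [227.2166 183.2746]
 [236.866  186.2887]
 [217.5945 180.2691]] [[221.2602 147.9156]
 [219.1418 147.2528]
 [ 93.4283  96.4965]
 [121.4114 105.2371]
 [ 65.5239  87.7805]]
[[ 73.3793  47.0554]
 [132.638  111.0234]
 [ 82.7231 128.5999]
 [ 28.3705  60.3112]]
```

```bash
python3 - <<'E'
from h import *
np.set_printoptions(precision=4,suppress=True)
im=cv2.imread("pics/top0.png"); k=6; x0,y0,w,h=195,155,110,75
for ch in(1,):
    g=cv2.resize(im[y0:y0+h,x0:x0+w,ch],None,fx=k,fy=k,interpolation=cv2.INTER_CUBIC)
print(im[210,230],im[200,270],im[193,258],im[160,300])
for thr in (70,90):
  m=(g>thr).astype(np.uint8); cs,_=cv2.findContours(m,cv2.RETR_EXTERNAL,cv2.CHAIN_APPROX_NONE)
  c=max(cs,key=cv2.contourArea)[:,0]; c=cv2.convexHull(c.astype(np.int32)) if 0 else c
  pt=(c+.5)/k-.5+[x0,y0]
  B=[(sx*.042,y,z) for sx in(1,-1) for y in(-.1,.118) for z in(0,.014)]
  def f(p):
    H=cv2.convexHull(proj("top",clampT(*p,B)).astype(np.float32))
    return np.array([cv2.pointPolygonTest(H,(float(a),float(b)),True) for a,b in pt[::6]])
  s=least_squares(f,[.5284,.1456,-.3073],loss="cauchy",f_scale=.3,x_scale=[.01,.01,.05],diff_step=1e-3)
  print(thr,s.x,s.cost,np.median(abs(s.fun)),len(pt))
p=s.x
g3=cv2.resize(im[y0:y0+h,x0:x0+w],None,fx=7,fy=7,interpolation=cv2.INTER_CUBIC)
def dr(P3,col):
    u=((proj("top",clampT(*p,P3))-[x0,y0]+.5)*7).astype(int); cv2.polylines(g3,[u],True,col,1)
for z,col in((0,(0,255,0)),(.014,(255,255,0))): dr([(.042,.118,z),(.042,-.1,z),(-.042,-.1,z),(-.042,.118,z)],col)
t=np.linspace(0,6.283,40)
dr([(.033*np.cos(a),.055+.033*np.sin(a),.0395) for a in t],(0,0,255))
dr([(.007,.029,.081),(.007,.081,.081),(-.007,.081,.081),(-.007,.029,.081)],(255,0,255))
dr([(.02*np.cos(a),-.05+.02*np.sin(a),.014) for a in t],(255,0,0))
dr([(.02,-.0235,.034),(-.02,-.0235,.034)],(0,0,255))
cv2.imwrite("pics/c1.png",g3)
E
```

```text
[ 31  43 101] [133 206 251] [195 225 238] [34 45 96]
70 [ 0.5301  0.1504 -0.3034] 7.413288662410156 0.23910244710172196 1319
90 [ 0.5303  0.1509 -0.3036] 4.219332219589336 0.06375168378869629 1309
```

View pics/c1.png

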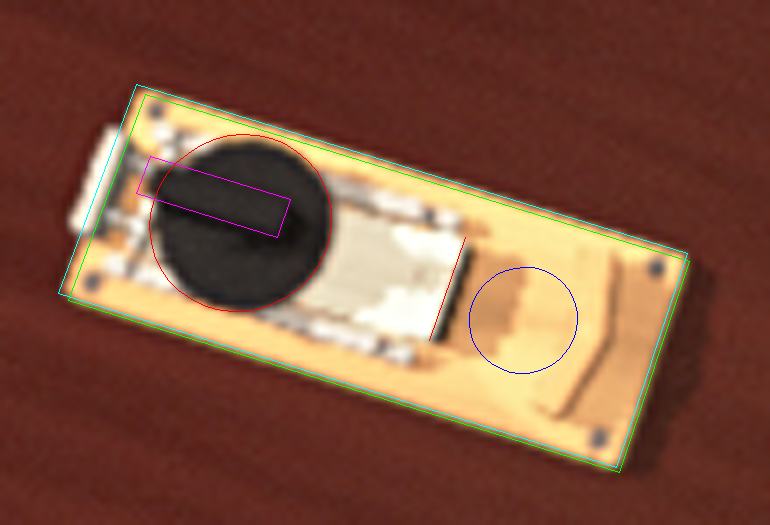

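```bash
cat > ov.py <<'E'
from h import *
def overlay(c,im,p,x0,y0,w,h,k,gam=.5):
    g=cv2.resize(im[y0:y0+h,x0:x0+w],None,fx=k,fy=k,interpolation=cv2.INTER_CUBIC)
    g=(255*(g/255.)**gam).astype(np.uint8)
    def dr(P3,col):
        u=((proj(c,clampT(*p,P3))-[x0,y0]+.5)*k).astype(int); cv2.polylines(g,[u],True,col,1)
    for z,col in((0,(0,255,0)),(.014,(255,255,0))): dr([(.042,.118,z),(.042,-.1,z),(-.042,-.1,z),(-.042,.118,z)],col)
    t=np.linspace(0,6.283,40)
    dr([(.033*np.cos(a),.055+.033*np.sin(a),.0395) for a in t],(0,0,255))
    dr([(.007,.029,.081),(.007,.081,.081),(-.007,.081,.081),(-.007,.029,.081)],(255,0,255))
    dr([(.02,-.025,.034),(-.02,-.025,.034),(-.02,-.025,.016),(.02,-.025,.016)],(255,0,0))
    dr([(.03,-.0705+.03*.2126,.032),(0,-.0705,.032),(-.03,-.0705+.03*.2126,.032),(0,-.0705,.032)],(0,0,255))
    return g
E
python3 - <<'E'
from ov import *
p=(.529,.1490,-.3036)
a=overlay("top",cv2.imread("pics/top0.png"),p,200,160,100,65,6)
b=overlay("scene",cv2.imread("pics/scene0.png"),p,230,150,90,75,6)[:,:]
b=cv2.resize(b,None,fx=.45,fy=.45) if 0 else b
b=b[:, :400]; h=max(a.shape[0],b.shape[0])
s=cv2.resize(b,(int(400*.49),int(b.shape[0]*.49)))
A=np.zeros((h,800,3),np.uint8);A[:a.shape[0],:600]=a;
cv2.imwrite("pics/c2.png",a);cv2.imwrite("pics/c3.png",b)
E
```

```text
(no output)
```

View pics/c2.png

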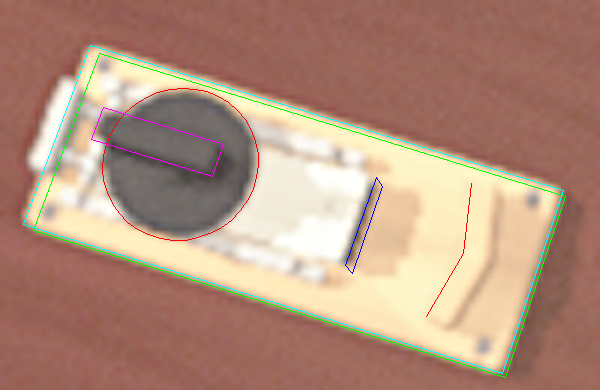

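View pics/c3.png

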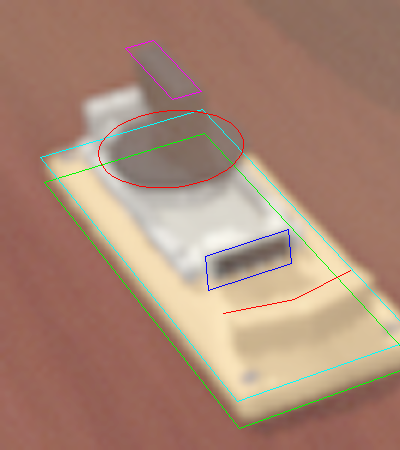

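>>> {"name": "drive_tool", "arguments": {"commands": [[24,29,0,5.3,-1],[24,29,0,5.3,-1],[24,29,0,5.3,-1],[24,29,0,5.3,-1],[24,29,0,5.3,-1],[24,29,0,5.3,-1],[24,29,0,5.3,-1],[24,29,0,5.3,-1],[24,29,0,5.3,-1],[24,29,0,5.3,-1],[24,29,0,0,-1],[24,29,0,0,-1]], "squeeze": 10}}

```text
clock: 1.6
tcp_pos: [0.512, -0.2877, 0.2369]
eef_rot: [0.808, 0.59, 0.0, 0.0]
wrist_force: [1.2, -0.7, 0.1]
width: 0.996
grasp_force: 0.0
```

>>> {"name": "drive_tool", "arguments": {"commands": [[22,29,0,0,-1],[22,29,0,0,-1],[22,28,0,0,-1],[0,0,-30,0,-1],[0,0,-30,0,-1],[0,0,-30,0,-1],[0,0,-30,0,-1],[0,0,-30,0,-1],[0,0,-20,0,-1],[0,0,-15,0,-1],[0,0,-7,0,-1],[0,0,0,0,-1]]}}

```text
clock: 2.6
tcp_pos: [0.5761, -0.2029, 0.043]
eef_rot: [0.808, 0.59, -0.001, -0.001]
wrist_force: [-0.5, -0.7, 0.0]
width: 0.997
grasp_force: 0.0
```

>>> {"name": "drive_tool", "arguments": {"commands": [[0,0,0,0,-0.3],[0,0,0,0,0.0],[0,0,0,0,0.2],[0,0,0,0,0.4],[0,0,0,0,0.4],[0,0,0,0,0.4]], "squeeze": 8}}

```text
clock: 3.1
tcp_pos: [0.5773, -0.2032, 0.0451]
eef_rot: [0.808, 0.59, 0.0, 0.0]
wrist_force: [-0.4, 0.5, -0.0]
width: 0.634
grasp_force: 0.0
```

>>> {"name": "drive_tool", "arguments": {"commands": [[0,0,0,0,0.6],[0,0,0,0,0.7],[0,0,0,0,0.7],[0,0,0,0,0.7]]}}

```text
clock: 3.43
tcp_pos: [0.5775, -0.2032, 0.0448]
eef_rot: [0.807, 0.59, 0.0, 0.0]
wrist_force: [0.5, -0.3, 0.9]
width: 0.47
grasp_force: 8.0
```

>>> {"name": "drive_tool", "arguments": {"commands": [[0,0,0,0,0],[0,0,0,0,-0.5],[0,0,0,0,-0.5],[0,0,0,7,-0.5],[0,0,0,7,-0.5],[0,0,0,7,-0.5],[0,0,0,7,-0.5],[0,0,0,7,-0.5],[0,0,0,7,-0.5],[0,0,0,7,-0.5],[0,0,0,7,-0.5],[0,0,0,7,-0.5]]}}

```text
clock: 4.43
tcp_pos: [0.5767, -0.203, 0.0444]
eef_rot: [0.378, 0.926, -0.0, -0.0]
wrist_force: [-0.5, -0.2, -0.2]
width: 0.747
grasp_force: 0.0
```

>>> {"name": "drive_tool", "arguments": {"commands": [[0,0,0,7,-0.5],[0,0,0,7,-0.3],[0,0,0,7,0],[0,0,0,6,0.3],[0,0,0,0,0.5],[0,0,0,0,0.6],[0,0,0,0,0.7],[0,0,0,0,0.7],[0,0,0,0,0.7],[0,0,0,0,0.7],[0,0,0,0,0.7]]}}

```text
clock: 5.35
tcp_pos: [0.577, -0.203, 0.0446]
eef_rot: [0.154, 0.988, -0.0, -0.0]
wrist_force: [-0.4, -0.4, -0.7]
width: 0.478
grasp_force: 7.9
```

>>> {"name": "drive_tool", "arguments": {"commands": [[0,0,20,0,0.7],[0,0,30,0,0.7],[-6,30,10,0,0.7],[-6,30,0,0,0.7],[-6,30,0,0,0.7],[-6,30,0,0,0.7],[-6,30,0,0,0.7],[-6,30,0,0,0.7],[-6,30,0,0,0.7],[-6,30,0,0,0.7],[-6,30,0,0,0.7],[-6,26,0,0,0.7]], "squeeze": 12}}

```text
clock: 6.35
tcp_pos: [0.5165, 0.0951, 0.1049]
eef_rot: [0.153, 0.988, 0.0, 0.0]
wrist_force: [-0.2, 0.5, -1.2]
width: 0.475
grasp_force: 11.9
```

>>> {"name": "drive_tool", "arguments": {"commands": [[-2,10,0,0,0.7],[0,0,0,0,0.7],[0,0,0,0,0.7]]}}

```text
clock: 6.6
tcp_pos: [0.5153, 0.1022, 0.1045]
eef_rot: [0.154, 0.988, -0.001, 0.0]
wrist_force: [0.2, -1.1, -1.2]
width: 0.473
grasp_force: 11.9
```

```bash
python3 - <<'E'
from ov import *
for c,b in(("top",(200,150,110,80)),("scene",(230,130,90,95))):
    im=read_camera(c)[:,:,::-1].copy(); cv2.imwrite(f"pics/{c}1.png",im)
    g=cv2.resize(im[b[1]:b[1]+b[3],b[0]:b[0]+b[2]],None,fx=4.2,fy=4.2,interpolation=cv2.INTER_CUBIC)
    cv2.imwrite(f"pics/d_{c}.png",g)
a,b=[cv2.imread(f"pics/d_{c}.png") for c in("top","scene")]
A=np.zeros((399,a.shape[1]+b.shape[1],3),np.uint8);A[:a.shape[0],:a.shape[1]]=a;A[:b.shape[0],a.shape[1]:]=b[:399]
print(A.shape); cv2.imwrite("pics/d1.png",A[:,:800])
for c in("top","scene"):
    for d in finder.trace("shaker",c)[:2]: ys,xs=np.nonzero(d["region"]);print(c,d["confidence"],xs.min(),xs.max(),ys.min(),ys.max())
print(status.state()["tcp_pos"],status.state()["qpos"],bb(proj("scene",rev(SH,.5147,.1032,.06))))
E
```

```text
(399, 840, 3)
scene 0.51 266 283 164 189
[0.5156187  0.10080741 0.10429118] [ 0.37404391  0.53137057 -0.84130123  1.97952297  0.5224287   0.86069931
  0.50594005] [263.52423237 152.84310064 281.81743395 190.48181604]
```

View pics/d1.png

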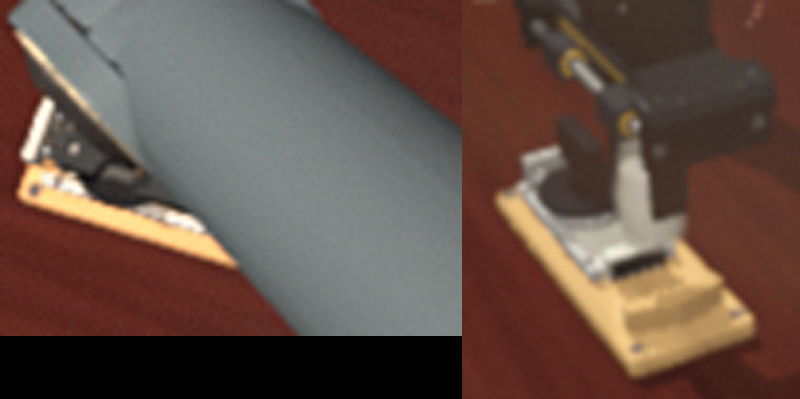

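>>> {"name": "drive_tool", "arguments": {"commands": [[0,0,-12,0,0.7],[0,0,-8,0,0.7],[0,0,-4,0,0.7],[0,0,-2,0,0.7],[0,0,0,0,0.7]]}}

```text
clock: 7.22
tcp_pos: [0.5146, 0.1027, 0.0777]
eef_rot: [0.154, 0.988, -0.0, -0.001]
wrist_force: [0.0, -0.2, -0.5]
width: 0.474
grasp_force: 11.9
```

>>> {"name": "drive_tool", "arguments": {"commands": [[0,0,-2,0,0.7],[0,0,-2,0,0.7],[0,0,-2,0,0.7],[0,0,0,0,0.7]]}}

```text
clock: 7.55
tcp_pos: [0.515, 0.1029, 0.0723]
eef_rot: [0.154, 0.988, -0.0, -0.0]
wrist_force: [0.6, 0.2, -1.8]
width: 0.472
grasp_force: 11.9
```

>>> {"name": "drive_tool", "arguments": {"commands": [[0,0,-3,0,0.7],[0,0,-3,0,0.7],[0,0,-3,0,0.7],[0,0,-2,0,0.7],[0,0,0,0,0.7]]}}

```text
clock: 7.97
tcp_pos: [0.5147, 0.1028, 0.061]
eef_rot: [0.154, 0.988, -0.0, -0.0]
wrist_force: [-1.5, -0.7, -1.5]
width: 0.474
grasp_force: 11.9
```

>>> {"name": "drive_tool", "arguments": {"commands": [[0,0,-1,0,0.7],[0,0,-1,0,0.7],[0,0,-0.5,0,0.7],[0,0,0,0,0.7]]}}

```text
clock: 8.3
tcp_pos: [0.5151, 0.1029, 0.059]
eef_rot: [0.154, 0.988, 0.0, -0.0]
wrist_force: [-0.2, 0.1, -0.8]
width: 0.473
grasp_force: 11.9
```

>>> {"name": "drive_tool", "arguments": {"commands": [[0,0,-0.5,0,0.7],[0,0,-0.5,0,0.7],[0,0,-0.5,0,0.7],[0,0,0,0,0.7],[0,0,0,0,0.7]]}}

```text
clock: 8.72
tcp_pos: [0.5153, 0.1029, 0.058]
eef_rot: [0.154, 0.988, -0.0, 0.0]
wrist_force: [-0.8, -0.9, 4.6]
width: 0.471
grasp_force: 12.0
```

>>> {"name": "drive_tool", "arguments": {"commands": [[0,0,0,0,0],[0,0,0,0,-0.3],[0,0,0,0,-0.5],[0,0,0,0,-0.5],[0,0,20,0,-0.5],[0,0,30,0,-0.5],[0,0,30,0,-0.5],[0,0,30,0,-0.5],[0,0,20,0,-0.5],[0,0,0,0,-0.5]]}}

```text
clock: 9.55
tcp_pos: [0.5175, 0.1042, 0.1917]
eef_rot: [0.154, 0.988, 0.001, 0.004]
wrist_force: [0.8, 0.3, -0.5]
width: 0.746
grasp_force: 0.0
```

>>> {"name": "drive_tool", "arguments": {"commands": [[0,0,0,-7,-0.5],[0,10,0,-7,-0.5],[3,10,0,-7,-0.5],[3,10,0,-7,-0.5],[3,10,0,-7,-0.5],[3,10,0,-7,-0.5],[3,10,0,-7,-0.5],[3,10,0,-7,-0.5],[3,10,0,-7,-0.5],[4,10,0,-7,-0.5],[4,8,0,-7,-0.5],[4,0,0,-7,-0.5]]}}

```text
clock: 10.55
tcp_pos: [0.5473, 0.203, 0.1864]
eef_rot: [0.776, 0.63, -0.0, -0.001]
wrist_force: [-0.5, 0.7, 0.4]
width: 0.749
grasp_force: 0.0
```

>>> {"name": "drive_tool", "arguments": {"commands": [[0,0,0,-6,-0.5],[0,0,0,0,-0.5],[0,0,0,0,-0.5]]}}

```text
clock: 10.8
tcp_pos: [0.5476, 0.2008, 0.1866]
eef_rot: [0.807, 0.591, -0.001, -0.0]
wrist_force: [0.3, -0.1, 0.2]
width: 0.752
grasp_force: 0.0
```

```bash
python3 - <<'E'
from ov import *
im=read_camera("scene")[:,:,::-1].copy(); cv2.imwrite("pics/scene2.png",im)
k=6;x0,y0=230,125
p=(.529,.149,-.3036)
g=overlay("scene",im,p,x0,y0,90,100,k,.7)
n=clampT(*p,[(0,-.05,0)])[0]
u=((proj("scene",rev(SH,n[0],n[1],.014))-[x0,y0]+.5)*k).astype(np.int32)
cv2.polylines(g,[cv2.convexHull(u)],True,(0,255,0),1)
cv2.imwrite("pics/e.png",g)
s=status.state();print(s["tcp_pos"],s["eef_rot"],s["qpos"])
E
```

```text
[0.5476019  0.20077951 0.18675676] [ 8.06660681e-01  5.91014464e-01 -6.59575312e-04 -1.15666392e-04] [-0.00404614  0.42541788 -0.55064272  1.78722242  0.2589699   1.00274799
 -0.96200267]
```

View pics/e.png

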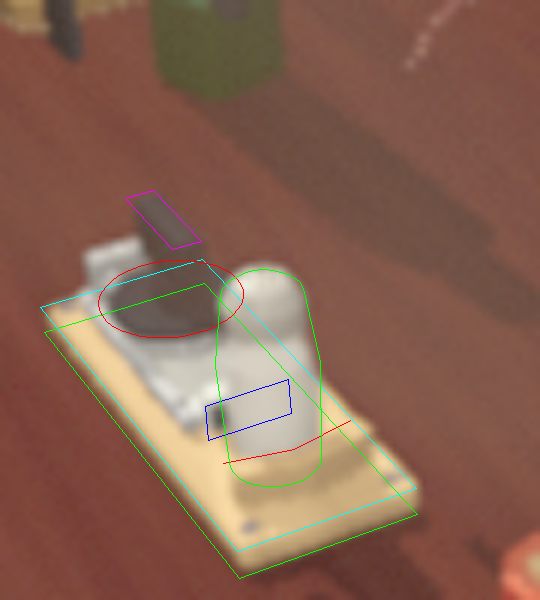

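>>> {"name": "drive_tool", "arguments": {"commands": [[0,0,-25,0,-0.3],[0,0,-25,0,-0.1],[0,0,-25,0,0],[0,0,-20,0,0.2],[0,0,-15,0,0.3],[0,0,-10,0,0.4],[0,0,0,0,0.4],[0,0,0,0,0.4]]}}

```text
clock: 11.52
tcp_pos: [0.5481, 0.2009, 0.0674]
eef_rot: [0.807, 0.59, -0.0, -0.0]
wrist_force: [-0.2, -0.1, -0.7]
width: 0.316
grasp_force: 0.0
```

>>> {"name": "drive_tool", "arguments": {"commands": [[-2.5,0,-2,0,0.6],[0,0,0,0,0.7],[0,0,0,0,0.8],[0,0,0,0,0.9],[0,0,0,0,0.9],[0,0,0,0,0.9],[0,0,0,0,0.9]], "squeeze": 15}}

```text
clock: 12.1
tcp_pos: [0.5473, 0.2007, 0.0665]
eef_rot: [0.808, 0.59, 0.001, 0.001]
wrist_force: [5.8, -1.7, 1.9]
width: 0.158
grasp_force: 15.0
```

```bash
cat > s.py <<'E'
from plant import status
import numpy as np
s=status.state(); q=s["eef_rot"]
print("t",s["clock"],"p",np.round(s["tcp_pos"],4),"ang",round(np.degrees(2*np.arctan2(q[1],q[0])),2),"F",np.round(s["wrist_force"],2),"T",np.round(s["wrist_torque"],3),"w",round(s["width"]*87,2),"g",s["grasp_force"])
E
python3 s.py
```

```text
t 12.1 p [0.5473 0.2007 0.0665] ang 72.27 F [ 5.77 -1.66  1.88] T [-0.37  -1.072  0.054] w 13.71 g 15.000126131926663
```

>>> {"name": "drive_tool", "arguments": {"commands": [[1.8,-0.5,0,0,0.9],[0,0,0,-1,0.9],[0,0,0,-1,0.9],[0,0,0,-1,0.9],[0,0,0,0,0.9],[0,0,0,0,0.9]]}}

```text
clock: 12.6
tcp_pos: [0.5473, 0.2007, 0.0664]
eef_rot: [0.823, 0.569, 0.0, 0.0]
wrist_force: [1.4, -1.5, 6.4]
width: 0.158
grasp_force: 15.0
```

```bash
python3 s.py
```

```text
t 12.6 p [0.5473 0.2007 0.0664] ang 69.29 F [ 1.4  -1.47  6.44] T [-0.391 -0.312 -0.019] w 13.72 g 15.000676828203723
```

>>> {"name": "drive_tool", "arguments": {"commands": [[0,0,1.5,0,0.9],[0,0,0,-1,0.9],[0,0,0,-1,0.9],[0,0,0,-1,0.9],[0,0,0,0,0.9],[0,0,0,0,0.9]]}}

```text
clock: 13.1
tcp_pos: [0.5472, 0.2006, 0.0665]
eef_rot: [0.837, 0.547, -0.0, -0.0]
wrist_force: [4.7, 2.2, -8.7]
width: 0.165
grasp_force: 15.0
```

```bash
python3 s.py
```

```text
t 13.1 p [0.5472 0.2006 0.0665] ang 66.3 F [ 4.66  2.22 -8.65] T [ 0.31  -1.107 -0.07 ] w 14.37 g 14.999367672717199
```

>>> {"name": "drive_tool", "arguments": {"commands": [[-0.5,0,-0.8,0,0.9],[0,0,0,-1,0.9],[0,0,0,-1,0.9],[0,0,0,0,0.9]], "squeeze": 20}}

```text
clock: 13.43
tcp_pos: [0.5471, 0.2007, 0.0665]
eef_rot: [0.847, 0.532, 0.0, 0.0]
wrist_force: [4.5, 1.3, -4.5]
width: 0.159
grasp_force: 20.0
```

```bash
python3 s.py
```

```text
t 13.4333 p [0.5471 0.2007 0.0665] ang 64.22 F [ 4.47  1.29 -4.52] T [ 0.221 -0.987 -0.051] w 13.82 g 19.999980570282787
```

>>> {"name": "drive_tool", "arguments": {"commands": [[-0.4,0,-0.4,0,0.9],[0,0,0,-1,0.9],[0,0,0,-1,0.9],[0,0,0,-1,0.9],[0,0,0,0,0.9]]}}

```text
clock: 13.85
tcp_pos: [0.5471, 0.2007, 0.0665]
eef_rot: [0.861, 0.509, 0.001, 0.0]
wrist_force: [4.4, 1.8, 2.5]
width: 0.16
grasp_force: 20.0
```

```bash
echo 'print("eff",np.round(s["effort"],3), "q",np.round(s["qpos"],4)[6])' >> s.py; python3 s.py
```

```text
t 13.85 p [0.5471 0.2007 0.0665] ang 61.22 F [4.37 1.79 2.48] T [ 0.126 -0.969 -0.125] w 13.91 g 20.000611280556768
eff [-7.1300e-01 -4.4894e+01 -5.4400e+00 -1.3656e+01 -4.7400e-01  1.0040e+00
 -1.8000e-02] q -1.2184
```

>>> {"name": "drive_tool", "arguments": {"commands": [[0.8,0.3,0.2,0,0.9],[0,0,0,0,0.9]]}}

```text
clock: 14.02
tcp_pos: [0.5471, 0.2007, 0.0665]
eef_rot: [0.86, 0.51, -0.0, 0.0]
wrist_force: [2.1, -0.1, 5.6]
width: 0.157
grasp_force: 20.0
```

```bash
python3 s.py
```

```text
t 14.0167 p [0.5471 0.2007 0.0665] ang 61.28 F [ 2.11 -0.14  5.6 ] T [-0.018 -0.536 -0.083] w 13.67 g 20.000670205336064
eff [ -0.748 -43.613  -5.226 -14.298  -0.301   0.397   0.087] q -1.2171
```

>>> {"name": "drive_tool", "arguments": {"commands": [[0,0,0,-1,0.9],[0,0,0,-1,0.9],[0,0,0,0,0.9],[0,0,0,0,0.9]]}}

```text
clock: 14.35
tcp_pos: [0.547, 0.2008, 0.0665]
eef_rot: [0.869, 0.495, -0.0, 0.0]
wrist_force: [2.0, -0.2, 5.7]
width: 0.159
grasp_force: 20.0
```

```bash
python3 s.py
```

```text
t 14.35 p [0.547  0.2008 0.0665] ang 59.33 F [ 2.02 -0.21  5.73] T [-0.036 -0.558  0.062] w 13.82 g 20.000616805627942
eff [ -0.559 -43.614  -4.96  -14.344  -0.392   0.374  -0.071] q -1.2459
```

```bash
cat > m.py <<'E'
import sys
from plant import status, read_camera
import numpy as np
n=int(sys.argv[1]) if len(sys.argv)>1 else 5
L=[]
for i in range(n):
    read_camera("scene"); s=status.state(); q=s["eef_rot"]
    L.append([np.degrees(2*np.arctan2(q[1],q[0])),s["wrist_torque"][2],s["effort"][6],s["width"]*87,*s["wrist_force"]])
L=np.array(L); print("t",round(s["clock"],2)); print("mean",np.round(L.mean(0),3)); print("std",np.round(L.std(0),3))
E
python3 m.py 6
```

```text
t 14.65
mean [ 5.9333e+01  4.8000e-02 -6.5000e-02  1.3824e+01  1.8830e+00 -2.6000e-01
  5.7690e+00]
std [0.002 0.012 0.    0.251 0.383 0.391 0.482]
```

>>> {"name": "drive_tool", "arguments": {"commands": [[0,0,-0.4,-1,0.9],[0,0,0,-1,0.9],[0,0,0,0,0.9],[0,0,0,0,0.9]]}}

```text
clock: 14.98
tcp_pos: [0.5471, 0.2007, 0.0665]
eef_rot: [0.878, 0.479, -0.0, 0.0]
wrist_force: [0.5, -0.1, 7.8]
width: 0.159
grasp_force: 20.0
```

```bash
python3 m.py 3; cat s.py >/dev/null
```

```text
t 15.13
mean [ 5.7309e+01 -1.1000e-02  1.1000e-02  1.3667e+01  1.1060e+00 -9.8500e-01
  7.7460e+00]
std [0.002 0.033 0.001 0.126 0.211 0.699 0.946]
```

>>> {"name": "drive_tool", "arguments": {"commands": [[0,0,0,-1,0.9],[0,0,0,-1,0.9],[0,0,0,0,0.9],[0,0,0,0,0.9]]}}

```text
clock: 15.47
tcp_pos: [0.547, 0.2008, 0.0665]
eef_rot: [0.886, 0.464, -0.0, 0.0]
wrist_force: [0.5, -0.6, 7.5]
width: 0.157
grasp_force: 20.0
```

```bash
python3 m.py 3
```

```text
t 15.62
mean [55.284 -0.089  0.103 13.77   0.684 -0.768  8.01 ]
std [0.002 0.018 0.    0.078 0.51  0.476 0.604]
```

```bash
python3 - <<'E'
from h import *
im=read_camera("scene")[:,:,::-1].copy(); cv2.imwrite("pics/scene3.png",im)
a=cv2.imread("pics/scene2.png")
f=lambda i:cv2.resize(i[140:225,235:302],None,fx=5.9,fy=5.9,interpolation=cv2.INTER_CUBIC)
cv2.imwrite("pics/f.png",np.hstack([f(a),f(im)]))
E
```

View pics/f.png

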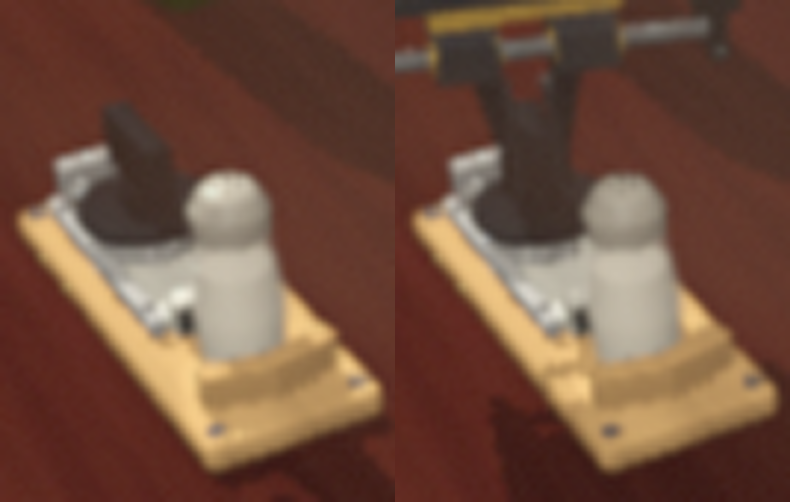

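```bash
cat > m.py <<'E'
import sys
from plant import status, read_camera
import numpy as np, cv2
ref=cv2.imread("pics/scene3.png")
n=int(sys.argv[1]) if len(sys.argv)>1 else 3
L=[]
def rd():
    s=status.state(); q=s["eef_rot"]
    return [round(s["clock"],2),np.degrees(2*np.arctan2(q[1],q[0])),s["wrist_torque"][2],s["effort"][6],s["width"]*87,*s["wrist_force"]]
print("now ",np.round(rd(),3)); I=[]
for i in range(n):
    I.append(read_camera("scene")[:,:,::-1].astype(np.float32)); L.append(rd())
L=np.array(L); print("mean",np.round(L.mean(0),3))
im=np.mean(I,0).astype(np.uint8)
gr=lambda x:cv2.cvtColor(x,cv2.COLOR_BGR2GRAY).astype(np.float32)
for nm,(x0,y0,x1,y1) in dict(jaw=(256,184,268,200),fixed=(238,178,258,198),shak=(267,170,288,200)).items():
    a,b=gr(ref)[y0:y1,x0:x1],gr(im)[y0:y1,x0:x1]
    try: cc,M=cv2.findTransformECC(a,b,np.eye(2,3,dtype=np.float32),cv2.MOTION_TRANSLATION); print(nm,round(cc,3),M[:,2].round(2),"diff",abs(a-b).mean().round(1))
    except cv2.error: print(nm,"ecc fail",abs(a-b).mean())
E
python3 m.py 1
```

```text
now  [15.67  55.281 -0.106  0.102 13.951  1.075 -0.371  8.248]
mean [15.72  55.282 -0.066  0.102 13.555  0.982 -1.459  8.561]
jaw 1.0 [-0.01  0.  ] diff 0.4
fixed 1.0 [0.   0.01] diff 0.6
shak 1.0 [ 0.01 -0.02] diff 0.5
```

>>> {"name": "drive_tool", "arguments": {"commands": [[0,0,0.7,-1,0.9],[0,0,0,-1,0.9],[0,0,0,-1,0.9]]}}

```text
clock: 15.97
tcp_pos: [0.5469, 0.2008, 0.0665]
eef_rot: [0.898, 0.44, -0.0, -0.0]
wrist_force: [1.5, -0.1, 4.9]
width: 0.16
grasp_force: 20.0
```

```bash
python3 m.py 3
```

```text
now  [ 1.5970e+01  5.2219e+01 -3.5000e-02  2.0600e-01  1.3880e+01  1.5040e+00
 -7.2000e-02  4.9180e+00]
mean [ 1.6070e+01  5.2246e+01 -1.0000e-03 -1.9000e-02  1.3824e+01  1.1340e+00
  1.2000e-01  5.2460e+00]
jaw 0.971 [ 0.24 -0.  ] diff 1.6
fixed 1.0 [0.01 0.07] diff 1.0
shak 1.0 [-0.   -0.01] diff 0.6
```

>>> {"name": "drive_tool", "arguments": {"commands": [[0,0,0.3,-1,0.9],[0,0,0,-1,0.9]]}}

```text
clock: 16.28
tcp_pos: [0.5469, 0.2008, 0.0665]
eef_rot: [0.905, 0.424, -0.0, -0.0]
wrist_force: [1.4, 0.0, 3.2]
width: 0.16
grasp_force: 20.0
```

```bash
python3 m.py 3
```

```text
now  [1.6280e+01 5.0227e+01 8.0000e-02 1.0900e-01 1.3940e+01 1.3760e+00
 2.7000e-02 3.2260e+00]
mean [ 1.6380e+01  5.0248e+01 -2.1000e-02 -1.7000e-02  1.3911e+01  1.0380e+00
  5.8300e-01  3.2260e+00]
jaw 0.887 [ 0.86 -0.16] diff 1.9
fixed 1.0 [-0.02  0.05] diff 1.2
shak 1.0 [0.   0.02] diff 0.8
```

>>> {"name": "drive_tool", "arguments": {"commands": [[0,0,0.2,-1,0.9],[0,0,0,-1,0.9]]}}

```text
clock: 16.6
tcp_pos: [0.5469, 0.2009, 0.0665]
eef_rot: [0.913, 0.409, -0.0, -0.0]
wrist_force: [1.4, 1.6, -0.3]
width: 0.163
grasp_force: 20.0
```

```bash
python3 m.py 3
```

```text
now  [ 1.6600e+01  4.8226e+01  4.2000e-02  1.1500e-01  1.4199e+01  1.3520e+00
  1.5940e+00 -2.7400e-01]
mean [ 1.6700e+01  4.8244e+01 -3.5000e-02 -1.5000e-02  1.3840e+01  1.0400e+00
  1.5720e+00  7.4700e-01]
jaw 0.994 [ 0.09 -0.05] diff 1.8
fixed 1.0 [-0.13 -0.09] diff 1.2
shak 1.0 [0.   0.02] diff 0.8
```

```bash
sed -i 's/dict(jaw=/dict(brk=(241,162,256,178),jaw=/' m.py; python3 m.py 1 | grep -v mean
```

```text
now  [ 1.6750e+01  4.8288e+01 -8.2000e-02  2.0000e-03  1.3780e+01  6.6500e-01
  1.8300e+00  4.7900e-01]
 1.5190e+00 1.7700e-01]
brk 0.991 [-0.09  0.09] diff 2.1
jaw 0.962 [0.31 0.01] diff 2.0
fixed 0.999 [-0.14 -0.11] diff 1.1
shak 1.0 [ 0.01 -0.  ] diff 0.7
```

>>> {"name": "drive_tool", "arguments": {"commands": [[0,0,0,-1,0.9],[0,0,0,-1,0.9],[0,0,0,-1,0.9]]}}

```text
clock: 17.05
tcp_pos: [0.5468, 0.2009, 0.0665]
eef_rot: [0.923, 0.384, -0.0, -0.0]
wrist_force: [0.0, 1.9, -2.1]
width: 0.159
grasp_force: 20.0
```

```bash
python3 m.py 2
```

```text
now  [ 1.7050e+01  4.5211e+01  8.4000e-02  9.3000e-02  1.3790e+01  4.4000e-02
  1.9060e+00 -2.0750e+00]
mean [ 1.7125e+01  4.5220e+01  1.0000e-03 -3.7000e-02  1.3912e+01  4.2900e-01
  2.5720e+00 -2.3660e+00]
brk 0.993 [-0.07  0.1 ] diff 2.8
jaw 0.983 [-0.02 -0.03] diff 3.9
fixed 0.999 [0.06 0.15] diff 1.1
shak 0.999 [0.01 0.03] diff 0.8
```

>>> {"name": "drive_tool", "arguments": {"commands": [[0,0,0,-1,0.9],[0,0,0,-1,0.9],[0,0,0,-1,0.9]]}}

```text
clock: 17.4
tcp_pos: [0.5468, 0.201, 0.0665]
eef_rot: [0.933, 0.36, -0.0, -0.0]
wrist_force: [-0.3, 2.6, -3.2]
width: 0.159
grasp_force: 20.0
```

```bash
python3 m.py 2
```

```text
now  [ 1.7400e+01  4.2216e+01  3.5000e-02  1.1600e-01  1.3793e+01 -3.4100e-01
  2.6290e+00 -3.1770e+00]
mean [ 1.7475e+01  4.2215e+01 -3.1000e-02 -5.0000e-03  1.3954e+01  1.4400e-01
  3.2170e+00 -3.9650e+00]
brk 0.989 [-0.14  0.07] diff 2.7
jaw 0.802 [ 1.16 -0.26] diff 5.2
fixed 1.0 [-0.    0.01] diff 1.1
shak 0.999 [0.03 0.04] diff 0.8
```

>>> {"name": "drive_tool", "arguments": {"commands": [[0,0.4,-0.4,-1,0.9],[0,0,0,-1,0.9]]}}

```text
clock: 17.67
tcp_pos: [0.5468, 0.2011, 0.0665]
eef_rot: [0.939, 0.344, -0.001, 0.0]
wrist_force: [-2.3, 2.6, 0.9]
width: 0.155
grasp_force: 20.0
```

```bash
python3 m.py 2; python3 - <<'E'
from h import *
im=read_camera("scene")[:,:,::-1].copy(); cv2.imwrite("pics/scene4.png",im)
a=cv2.imread("pics/scene3.png")
f=lambda i:cv2.resize(i[160:210,240:290],None,fx=8,fy=8,interpolation=cv2.INTER_CUBIC)
cv2.imwrite("pics/g.png",np.hstack([f(a),f(im)]))
E
```

```text
now  [17.67  40.222  0.086  0.06  13.456 -2.273  2.577  0.917]
mean [ 1.7745e+01  4.0215e+01 -5.0000e-02 -3.3000e-02  1.3878e+01 -2.7660e+00
  2.1700e+00  2.5800e-01]
brk 0.986 [-0.16  0.1 ] diff 3.0
jaw 0.769 [ 1.24 -0.08] diff 7.1
fixed 0.999 [0.04 0.08] diff 1.5
shak 0.999 [0.   0.06] diff 0.9
```

View pics/g.png

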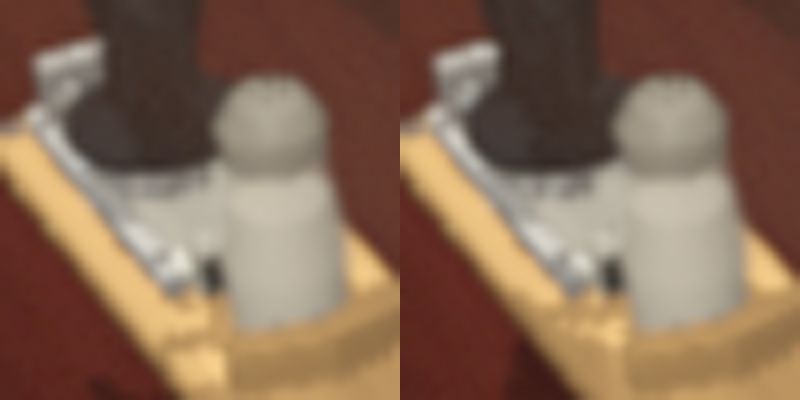

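```bash
sed -i 's/brk=(241,162,256,178),jaw=(256,184,268,200)/jaw=(261,189,269,199)/; s#pics/scene3#pics/scene4#; s/shak=(267,170,288,200)/shak=(269,170,286,204)/' m.py; python3 m.py 1 | grep -E "jaw|shak"
```

```text
jaw 0.863 [ 0.65 -0.29] diff 1.2
shak 1.0 [-0.01 -0.01] diff 0.5
```

>>> {"name": "drive_tool", "arguments": {"commands": [[0,0,0,-1,0.9],[0,0,0,-1,0.9],[0,0,0,-1,0.9]]}}

```text
clock: 18.12
tcp_pos: [0.5468, 0.201, 0.0665]
eef_rot: [0.948, 0.319, -0.001, 0.0]
wrist_force: [-4.4, 1.2, 2.5]
width: 0.156
grasp_force: 20.0
```

```bash
python3 m.py 2
```

```text
now  [ 1.8120e+01  3.7198e+01  1.2000e-02  1.2600e-01  1.3582e+01 -4.3800e+00
  1.2270e+00  2.5310e+00]
mean [ 1.8195e+01  3.7204e+01 -9.1000e-02  1.0000e-02  1.3804e+01 -3.9570e+00
  1.9940e+00  2.2520e+00]
jaw 0.921 [0.44 0.02] diff 3.1
fixed 0.997 [-0.1  -0.15] diff 1.9
shak 1.0 [-0.02 -0.  ] diff 0.5
```

>>> {"name": "drive_tool", "arguments": {"commands": [[0,0,0,-1,0.9],[0,0,0,-1,0.9],[0,0,0,-1,0.9]]}}

```text
clock: 18.47
tcp_pos: [0.5468, 0.2012, 0.0665]
eef_rot: [0.956, 0.294, -0.001, 0.0]
wrist_force: [-4.7, 1.5, 2.1]
width: 0.159
grasp_force: 20.0
```

```bash
python3 m.py 2
```

```text
now  [ 1.8470e+01  3.4250e+01  2.0000e-03  1.3500e-01  1.3856e+01 -4.7020e+00
  1.4970e+00  2.1410e+00]
mean [18.545 34.217 -0.201  0.129 13.597 -4.434  2.403  2.532]
jaw 0.873 [0.35 0.33] diff 4.0
fixed 0.985 [-0.44 -0.42] diff 2.9
shak 1.0 [-0.02  0.01] diff 0.6
```

>>> {"name": "drive_tool", "arguments": {"commands": [[-0.6,0.2,0.2,0,0.9],[0,0,0,-1,0.9],[0,0,0,-1,0.9]]}}

```text
clock: 18.82
tcp_pos: [0.5467, 0.2012, 0.0665]
eef_rot: [0.961, 0.277, -0.0, 0.0]
wrist_force: [-3.2, 1.6, -0.2]
width: 0.157
grasp_force: 20.0
```

```bash
python3 m.py 3
```

```text
now  [ 1.8820e+01  3.2206e+01 -2.0000e-02  1.7800e-01  1.3669e+01 -3.1600e+00
  1.6160e+00 -1.9400e-01]
mean [18.92  32.24  -0.113  0.05  13.756 -3.468  1.866 -0.335]
jaw 0.957 [0.06 0.61] diff 5.6
fixed 0.989 [-0.36 -0.26] diff 3.7
shak 1.0 [-0.02  0.  ] diff 0.6
```

>>> {"name": "drive_tool", "arguments": {"commands": [[0,0,0,-1,0.9],[0,0,0,-1,0.9]]}}

```text
clock: 19.13
tcp_pos: [0.5466, 0.2012, 0.0665]
eef_rot: [0.965, 0.261, -0.0, 0.0]
wrist_force: [-3.0, 1.9, -1.1]
width: 0.16
grasp_force: 20.0
```

```bash
python3 m.py 3
```

```text
now  [19.13  30.204 -0.092  0.237 13.926 -3.037  1.908 -1.057]
mean [19.23  30.224 -0.146  0.105 14.02  -2.871  1.749 -1.571]
jaw 0.969 [0.41 0.3 ] diff 7.3
fixed 0.965 [-0.51 -0.37] diff 4.2
shak 1.0 [-0.02  0.01] diff 0.6
```

>>> {"name": "drive_tool", "arguments": {"commands": [[0,0,0,-1,0.9],[0,0,0,-1,0.9]]}}

```text
clock: 19.45
tcp_pos: [0.5467, 0.2012, 0.0666]
eef_rot: [0.97, 0.244, -0.0, -0.0]
wrist_force: [-2.5, 2.6, -2.8]
width: 0.155
grasp_force: 20.0
```

```bash
python3 m.py 3
```

```text
now  [19.45  28.194 -0.064  0.262 13.484 -2.487  2.604 -2.777]
mean [19.55  28.23  -0.194  0.119 14.039 -3.025  1.544 -2.43 ]
jaw 0.854 [2.02 0.01] diff 10.1
fixed 0.963 [-0.73 -0.62] diff 4.7
shak 0.999 [0.05 0.05] diff 0.8
```

>>> {"name": "drive_tool", "arguments": {"commands": [[0,0,0,-1,0.9],[0,0,0,-1,0.9]]}}

```text
clock: 19.77
tcp_pos: [0.5466, 0.2013, 0.0666]
eef_rot: [0.974, 0.227, -0.0, 0.0]
wrist_force: [-3.0, 1.9, -2.2]
width: 0.161
grasp_force: 20.0
```

```bash
python3 m.py 3
```

```text
now  [ 1.9770e+01  2.6222e+01 -1.2000e-02  2.0000e-01  1.4020e+01 -2.9710e+00
  1.9140e+00 -2.2050e+00]
mean [19.87  26.238 -0.164  0.1   13.742 -3.323  2.551 -2.897]
jaw ecc fail 12.3
fixed 0.968 [-0.66 -0.51] diff 4.7
shak 0.965 [0.58 0.32] diff 3.1
```

>>> {"name": "drive_tool", "arguments": {"commands": [[0,0,-0.2,-1,0.9],[0,0,0,-1,0.9]]}}

```text
clock: 20.08
tcp_pos: [0.5466, 0.2014, 0.0665]
eef_rot: [0.978, 0.21, -0.0, 0.0]
wrist_force: [-3.4, 1.1, -1.3]
width: 0.161
grasp_force: 20.0
```

```bash
python3 m.py 3
```

```text
now  [20.08  24.224 -0.037  0.19  13.997 -3.371  1.145 -1.268]
mean [20.18  24.248 -0.107  0.051 13.665 -3.985  1.946 -1.257]
jaw ecc fail 12.9375
fixed 0.985 [-0.28 -0.16] diff 4.6
shak 0.997 [0.61 0.55] diff 4.0
```

>>> {"name": "drive_tool", "arguments": {"commands": [[0,0,0,-1,0.9],[0,0,0,-0.5,0.9]]}}

```text
clock: 20.4
tcp_pos: [0.5466, 0.2014, 0.0665]
eef_rot: [0.98, 0.197, -0.0, 0.0]
wrist_force: [-3.6, 2.3, -1.5]
width: 0.158
grasp_force: 20.0
```

```bash
python3 m.py 3
```

```text
now  [20.4   22.747  0.026  0.031 13.707 -3.621  2.261 -1.451]
mean [ 2.0500e+01  2.2779e+01 -6.0000e-02  8.0000e-03  1.3805e+01 -3.5680e+00
  2.1020e+00 -6.3200e-01]
jaw ecc fail 13.25
fixed 0.961 [-0.57 -0.44] diff 4.1
shak 0.997 [0.6 0.6] diff 4.2
```

>>> {"name": "drive_tool", "arguments": {"commands": [[0,0,0,-0.5,0.9],[0,0,0,-0.5,0.9]]}}

```text
clock: 20.72
tcp_pos: [0.5466, 0.2015, 0.0665]
eef_rot: [0.982, 0.189, -0.0, -0.0]
wrist_force: [-3.6, 3.5, -0.1]
width: 0.162
grasp_force: 20.0
```

```bash
python3 m.py 3
```

```text
now  [ 2.0720e+01  2.1771e+01  1.1000e-02  5.5000e-02  1.4100e+01 -3.6180e+00
  3.5260e+00 -1.4300e-01]
mean [ 2.0820e+01  2.1779e+01  2.2000e-02 -7.0000e-03  1.3716e+01 -4.0490e+00
  2.8660e+00 -2.8000e-01]
jaw 0.985 [ 7.28 -1.12] diff 13.4
fixed 0.972 [-0.66 -0.57] diff 4.2
shak 0.997 [0.6  0.59] diff 4.2
```

>>> {"name": "drive_tool", "arguments": {"commands": [[-0.4,0.3,0,0,0.9],[0,0,0,0,0.7],[0,0,0,0,0.5],[0,0,0,0,0.3],[0,0,0,0,0.2],[0,0,20,0,0.2],[0,0,30,0,0.2],[0,0,30,0,0.2],[0,0,30,0,0.2],[0,0,20,0,0.2],[0,0,0,0,0.2]]}}

```text
clock: 21.78
tcp_pos: [0.5499, 0.2023, 0.202]
eef_rot: [0.982, 0.189, 0.006, -0.001]
wrist_force: [0.2, 0.3, 0.7]
width: 0.404
grasp_force: 0.0
```

```bash
python3 - <<'E'
from h import *
im=read_camera("scene")[:,:,::-1].copy(); cv2.imwrite("pics/scene5.png",im)
a=cv2.imread("pics/scene2.png")
f=lambda i:cv2.resize(i[145:215,235:295],None,fx=6.6,fy=6.6,interpolation=cv2.INTER_CUBIC)
cv2.imwrite("pics/i.png",np.hstack([f(a),f(im)]))
print(status.state()["wrist_force"],status.state()["grasp_force"])
E
```

```text
[ 0.06360607 -0.04459473 -0.12535371] 0.0
```

View pics/i.png

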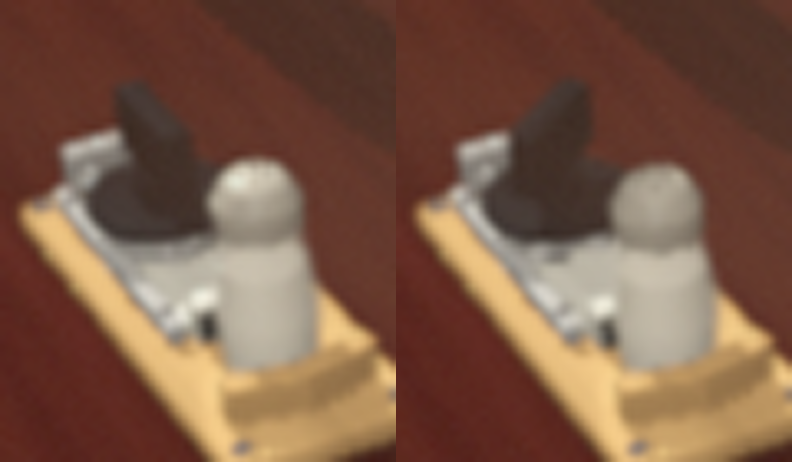

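```bash
python3 - <<'E'
from h import *
p=(.530,.149,-.3036)
for d in(.0,.001,.002,.005): print(d,(proj("scene",clampT(*p,[(0,-.05-d,.05),(-.02,-.025-d,.025)]))-proj("scene",clampT(*p,[(0,-.05,.05),(-.02,-.025,.025)]))).round(2).tolist())
a,b=[cv2.cvtColor(cv2.imread(f"pics/scene{i}.png"),cv2.COLOR_BGR2GRAY).astype(np.float32) for i in(2,5)]
for n,(x0,y0,x1,y1) in dict(shak=(269,170,286,204),jaw=(260,186,269,200),plate=(252,180,266,194),fixed=(238,178,258,198),base=(266,198,296,215)).items():
    for M0 in (np.eye(2,3),np.array([[1,0,1.5],[0,1,1.5]])):
        try: print(n,[np.round(v,2) for v in (lambda r:(r[0],r[1][:,2]))(cv2.findTransformECC(a[y0:y1,x0:x1],b[y0:y1,x0:x1],M0.astype(np.float32),cv2.MOTION_TRANSLATION))])
        except cv2.error: print(n,"fail")
E
```

```text
0.0 [[0.0, 0.0], [0.0, 0.0]]
0.001 [[0.17, 0.19], [0.16, 0.19]]
0.002 [[0.34, 0.38], [0.32, 0.38]]
0.005 [[0.86, 0.96], [0.81, 0.95]]
shak [np.float64(0.95), array([1.19, 1.1 ], dtype=float32)]
shak [np.float64(0.94), array([1.3 , 1.11], dtype=float32)]
jaw [np.float64(0.96), array([1.01, 0.69], dtype=float32)]
jaw fail
plate [np.float64(0.98), array([ 0.01, -0.29], dtype=float32)]
plate [np.float64(0.96), array([-0.53, -0.73], dtype=float32)]
fixed [np.float64(1.0), array([-0.11, -0.14], dtype=float32)]
fixed [np.float64(1.0), array([-0.1 , -0.13], dtype=float32)]
base [np.float64(1.0), array([0.01, 0.01], dtype=float32)]
base [np.float64(1.0), array([ 0., -0.], dtype=float32)]
```

```bash
python3 -c "
from plant import job; print(job.close_job())"
```

```text
the job is handed in; nothing more can be done
None
```

The job is handed in at about 22 s, but `close_job` returned no verdict: the shaker stands upright in the nest, the jaw moved about 5 mm and grips it, the knob was stopped about 0.88 rad clockwise of its start once the torque fell to about 0.02 N m, the gripper is clear, and the spice jars were not touched.

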